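# Slide a test probe along the slot until it drops into the well

## Robot

A 6-joint arm with a two-finger parallel gripper is mounted at the origin on the work surface. World frame = base frame: x ahead of the robot, y to its left, z up, the work surface at z = 0. Lengths are in m, angles in degrees, forces in N, time in s.
With the tool pointing down it reaches from about 0.425 to 1.125 m from the base axis. Payload 14.9 kg.
Tool frame: the origin (TCP) lies between the finger pads; the fingertips stand 17 mm ahead of it and the grasp point (between the pads) lies 2 mm behind it; z points along the fingers, x is the direction in which the jaws open and shut, and the axes are right-handed (so a half turn about z gives the same grasp; the last joint's range is limited). The gripper opens to 91 mm and grips with 3 to 60 N. Pads are 32 mm wide; open, the fingers measure 118 mm over their backs; the gripper's body (76 mm by 178 mm) begins 60 mm behind the grasp point.
Start: joints at [-72.095, 21.709, 99.362, -0, 58.929, -1.908], TCP at [0.237, -0.659, 0.21] pointing down, gripper open.
Joint ranges: [-158.91, 158.91], [-42.39, 125.64], [0.06, 152.35], [-60.88, 240.88], [17.5, 164.5], [-176.32, 176.32]. Speed limits (degrees/s): [108.29, 108.29, 136.94, 180, 180, 180].

## Interface

Orientations are given as a 3x3 rotation matrix whose columns are the frame's x, y, z axes.
In Python, from plant import status, imaging, workorder gives the robot as it stands.
- The arm moves only by the tool send_rows, never from a script. Its argument "plan" is a list of rows, each an object of numbers: "tx", "ty", "tz": the shift along the tool's x, y, z in m; "rx", "ry", "rz": the turn, a rotation vector about the tool's x, y, z in rad; "claw": the closure, from 0 (fully open) to 1 (shut). A call has 1 to 20 rows; each row shifts and turns the commanded pose from where the row before left it, along the tool's axes as they then stand; what a row does not reach is not made up. A row lasts 1/8 s, in which the tool goes at most 62.5 mm and 10.7 degrees, less where a joint would pass 70% of its speed; a pose out of reach is approached as far as the arm can. A call is refused whole if a number of a shift passes 0.0625 or a number of a turn 0.188, either way. A call with a gripper value outside its range is refused whole. The fingers move at their own pace and stop on an object; "squeeze" is the grip in N (left out, the last holds). Time passes only in rows, so rows that do not move let the fingers close. It gives the time, the measured TCP pose, the force and the opening at its end, in the units of the state.
- status.state(): the state, without advancing time (a new reading comes with each control period).
- imaging.capture(name): name is "scene" or "top" or "wrist"; returns the picture (400x640x3 uint8, red, green, blue); there is no depth.
- imaging.camera_info(name): a dict with "mtx" (3x3 intrinsics, pixels), "k1" (the pictures are not rectified: a ray, as slopes to the right and down, at radius r is drawn at 1 + k1 r^2 times it, then the intrinsics apply), "eye" and "attitude" of the camera in the world; the wrist camera has in their place "T_tool_cam" (4x4, takes a point from camera to tool coordinates, whose origin is the TCP and whose axes are the tool frame's). Camera axes: x right, y down, z forward; pixel columns grow to the right and rows downward; lengths in m; the calibration is good to about 2 mm. A picture is of the moment at which its call begins: read the wrist's pose just before it. camera_info takes no time and is no camera call.
- workorder.hand_in(): hands the job in, once; it reports no verdict.
The state is a dict: "time": time; "joint_pos": joint angles; "joint_vel": joint speeds; "joint_efforts": joint torques, N m; "eef_pos": TCP position; "orientation": TCP orientation; "ft_force": force on the tool from outside, world axes, zero at the start; "ft_torque": the same for the moment, N m; "grip_width": finger opening in m.
Only numpy, scipy, OpenCV 4.12 (cv2) and the standard library are available. Lean on these libraries where they do the work, as an engineer would, in place of code of your own. Each camera call takes 0.05 s, during which the arm holds its last target. There are 200 camera calls.

## Task

Take the tall probe with the round, ribbed handle out of the rack. Set its tip down on the floor of the slot in the top of the test box, at the end of the slot away from the square well; then, keeping the tip down, slide it along the slot until it drops into the well, and leave it standing there upright with its collar flat on the box. Leave the other two probes in their places.

Things in the scene. Friction and masses are not known exactly. Their poses are not given: they have to be found in the camera images.
- probe: Tallest of three probes standing loose in a grey rack (75x250x50 mm, holes 22 mm square, 85 mm apart, row roughly along world y); 150 g. Origin: lowest point of its tip, on its axis, z up towards the handle. From the tip: steel nose 14 mm dia, 0-40 mm; black collar 58 mm dia, 40-46 mm, resting on the rack's top; round ribbed white handle 26 mm dia, 46-116 mm: grip here.
- test_box: Fixed aluminium box, 110 (x) x 190 (y) x 60 mm high. Origin: centre of underside, z up. Slot in its top along y, 34 mm wide, centred on x=0: steel floor at z=52 from y=-28 to +62 (set the tip down at y=+40); at the slot's -y end a square well 34x34 mm centred at y=-45, bottom at z=8. A probe in the well hangs by its collar on the box's top, tip at z=20.
- probe_square: Same 40 mm steel nose (hidden in the rack) and 58 mm collar as the tall probe, with a square white handle 32 mm wide, 45 mm tall; to be left in the rack. Origin at its tip, z up.
- probe_ball: Same 40 mm steel nose (hidden in the rack) and 58 mm collar as the tall probe, with a short stem and a white ball of 34 mm diameter, 44 mm tall above the collar; to be left in the rack. Origin at its tip, z up.
Not all that is in view belongs to the job. Leave any orange or yellow look-alike of the probe alone.

How it is judged:
By the outcome, as a careful person would: the job done as asked, in the order asked, and still so for the second after the job is handed in, with the robot touching nothing.
It also fails if it takes over 45 s, if anything falls off the work surface, if the arm or the gripper's body presses on something with over 40 N, if the wrist force passes 120 N, or if a joint passes its speed limit or range.

## Working session

There is one attempt and no reset: what is moved stays moved. The work goes in short steps, Python scripts to look and compute and a tool call to move; the robot and the scene stay as the last step left them, time stands still between calls to the robot, and variables do not carry over. Pictures are saved under pics/ and viewed, about 8 in all and at most 12, crops included, and the job is handed in when it is done.

Besides the shell and the picture viewer there is one more tool, called after "Request:" by a JSON object that holds its "api" and its "payload", one argument or row to a line. send_rows: Moves the arm, as the interface text tells. Its arguments: {"type":"object","properties":{"plan":{"type":"array"},"squeeze":{"type":"number"}},"required":["plan"]}

```bash
mkdir -p pics; ls; cat > h.py <<'E'
import numpy as np, cv2
from plant import status, imaging, workorder
def cam(name, st=None):
    c=imaging.camera_info(name)
    if name=="wrist":
        st=st or status.state()
        T=np.eye(4);T[:3,:3]=st["orientation"];T[:3,3]=st["eef_pos"]
        W=T@np.array(c["T_tool_cam"]);return np.array(c["mtx"]),c["k1"],W[:3,3],W[:3,:3]
    return np.array(c["mtx"]),c["k1"],np.array(c["eye"]),np.array(c["attitude"])
def ray(c,uv):
    K,k1,e,R=c
    s=np.linalg.inv(K)@[uv[0],uv[1],1];d=s[:2];u=d.copy()
    for _ in range(30): u=d/(1+k1*(u@u))
    v=R@[u[0],u[1],1];return e,v/np.linalg.norm(v)
def onz(c,uv,z):
    e,v=ray(c,uv);return e+v*(z-e[2])/v[2]
def proj(c,p):
    K,k1,e,R=c
    q=R.T@(np.array(p)-e);s=q[:2]/q[2];s=s*(1+k1*(s@s));return (K@[s[0],s[1],1])[:2]
def snap(name,f):
    st=status.state();im=imaging.capture(name);cv2.imwrite("pics/"+f,im[:,:,::-1]);return im,cam(name,st)
E
python3 - <<'E'
from h import *
print(status.state())
for n in("scene","top"):
    im,c=snap(n,n+"0.png");print(n,c)
print(imaging.camera_info("wrist"))
E
```

```text
pics
{'time': 0.0, 'joint_pos': array([-7.20953938e+01,  2.17386159e+01,  9.93965528e+01,  1.14222728e-03,
        5.89287215e+01, -1.90819669e+00]), 'joint_vel': array([-0.02741523, -0.04801783, -0.08002203, -0.06948521, -0.03018688,
       -0.01152434]), 'joint_efforts': array([-2.78709767e-04, -7.63722610e+01, -4.34372592e+01,  6.51005795e-02,
        4.23632632e-02, -8.00450402e-05]), 'eef_pos': array([ 0.23713314, -0.6581726 ,  0.20977887]), 'orientation': array([[ 3.38938284e-01, -9.40808553e-01, -3.26568238e-04],
       [-9.40807950e-01, -3.38938437e-01,  1.06633865e-03],
       [-1.11390705e-03, -5.41849986e-05, -9.99999378e-01]]), 'ft_force': array([-0.16823877, -0.16871994, -0.03290693]), 'ft_torque': array([ 0.00241829, -0.03841005, -0.01373593]), 'grip_width': 0.09135058622500604}
scene (array([[512.04299546,   0.        , 318.38271289],
       [  0.        , 512.04299546, 195.1166711 ],
       [  0.        ,   0.        ,   1.        ]]), -0.10382153951738349, array([ 1.01340268, -0.54535185,  0.84110405]), array([[ 0.8064914 ,  0.4178442 , -0.41830353],
       [ 0.59123
[... 301 characters left out ...]
2044]), array([[-0.02802116, -0.98988458,  0.13908034],
       [-0.99936049,  0.02464993, -0.02590339],
       [ 0.02221305, -0.13971724, -0.98994226]]))
{'mtx': array([[356.59397589,   0.        , 317.68744843],
       [  0.        , 356.59397589, 195.44863117],
       [  0.        ,   0.        ,   1.        ]]), 'k1': 0.019190878195916573, 'T_tool_cam': array([[ 9.99999793e-01,  8.93940240e-05,  6.37323327e-04,
         6.59906544e-04],
       [-2.72395287e-04,  9.56017505e-01,  2.93309488e-01,
        -8.36698508e-02],
       [-5.83072141e-04, -2.93309601e-01,  9.56017331e-01,
        -1.74944987e-01],
       [ 0.00000000e+00,  0.00000000e+00,  0.00000000e+00,
         1.00000000e+00]])}
```

View pics/scene0.png

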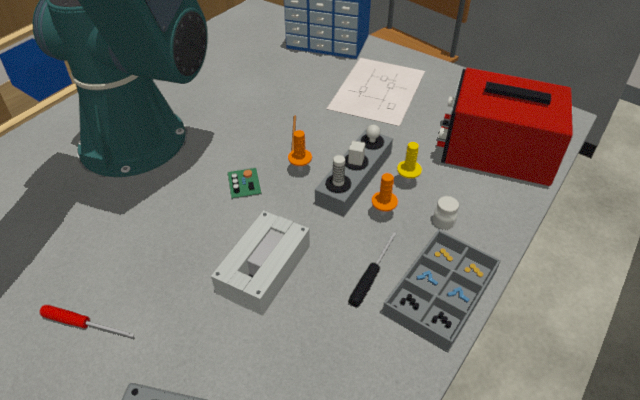

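View pics/top0.png

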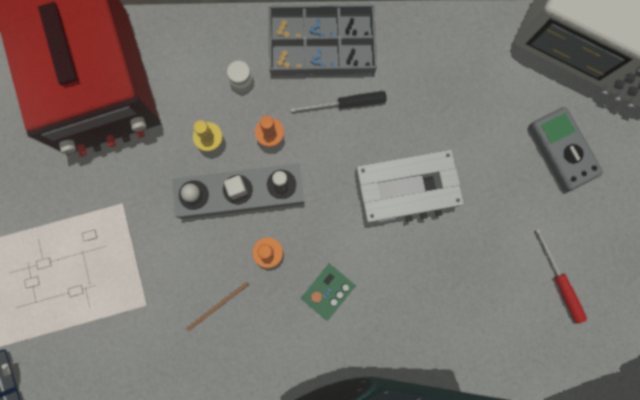

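Scene: tall probe at scene px (338,175), top px (280,180), nearest the box end of the rack. Box at top px (358–462,152–222) with its well at (432,182), towards world −y. Orange and yellow look-alikes surround the rack. Next, a zoomed composite to measure from.

```bash
python3 - <<'E'
from h import *
t=cv2.imread("pics/top0.png"); s=cv2.imread("pics/scene0.png")
a=cv2.resize(t[140:235,345:475],None,fx=4,fy=4,interpolation=cv2.INTER_CUBIC)
b=cv2.resize(t[160:220,250:310],None,fx=4,fy=4,interpolation=cv2.INTER_CUBIC)
d=cv2.resize(s[145:215,310:380],None,fx=4,fy=4,interpolation=cv2.INTER_CUBIC)
o=np.zeros((540,800,3),np.uint8);o[:380,:520]=a;o[:240,530:770]=b;o[250:530,520:800]=d
cv2.imwrite("pics/comp.png",o)
c=cam("top");cs=cam("scene")
def blobs(img,m,name,amin=60):
    n,l,st,ce=cv2.connectedComponentsWithStats(m.astype(np.uint8))
    for i in range(1,n):
        if st[i,4]>amin: print(name,st[i],ce[i].round(1))
for img,name,roi in((t,"top",(170,160,310,220)),(s,"scene",(315,115,395,215))):
    hsv=cv2.cvtColor(img,cv2.COLOR_BGR2HSV)
    m=np.zeros(img.shape[:2],bool);x0,y0,x1,y1=roi;m[y0:y1,x0:x1]=1
    blobs(img,m&(hsv[:,:,2]>135)&(hsv[:,:,1]<50),name+" white")
    blobs(img,m&(hsv[:,:,2]<55),name+" black")
hsv=cv2.cvtColor(t,cv2.COLOR_BGR2HSV);m=np.zeros(t.shape[:2],np.uint8)
m[140:235,345:475]=((hsv[:,:,2]>150)&(hsv[:,:,1]<50))[140:235,345:475]
blobs(t,m,"box")
cn=max(cv2.findContours(m,cv2.RETR_EXTERNAL,cv2.CHAIN_APPROX_NONE)[0],key=cv2.contourArea)
r=cv2.minAreaRect(cn);print(r)
for p in cv2.boxPoints(r):print(p,onz(c,p,.06).round(4))
for n,p in(("ctr",r[0]),("well",(432,182))):print(n,onz(c,p,.06))
print("probe",onz(c,(280,178),.126))
E
```

```text
top white [273 171  13  14 145] [279.2 177.5]
top white [224 176  21  20 281] [233.9 185.4]
top white [182 185  15  14 172] [188.9 191.4]
top black [274 184  14  11  87] [280.9 189.8]
top black [187 192  16  14  63] [196.6 200.6]
scene white [ 315  115   80  100 3786] [350.4 147.8]
scene white [315 206  21   9 105] [321.9 211.3]
scene black [361 135  23  14 186] [372.6 142.3]
scene black [345 155  23  15 138] [356.1 164.3]
scene black [326 175  25  18 238] [337.6 185. ]
box [ 358  150  105   71 4918] [408.1 185.3]
((410.0436096191406, 184.73477172851562), (56.126033782958984, 97.32164001464844), 79.47921752929688)
[357.07675 166.02861] [ 0.5935 -0.0095  0.06  ]
[452.7623  148.25844] [ 0.6246 -0.1989  0.06  ]
[463.01047 203.44093] [ 0.5152 -0.2118  0.06  ]
[367.32492 221.2111 ] [ 0.4858 -0.025   0.06  ]
ctr [ 0.55429412 -0.1107607   0.06      ]
well [ 0.55861714 -0.15388763  0.06      ]
probe [0.56212297 0.13693679 0.126     ]
```

View pics/comp.png

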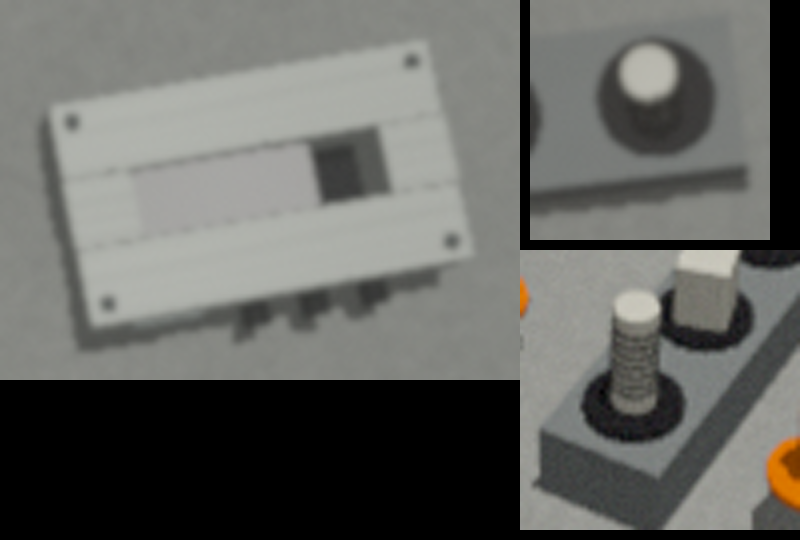

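```bash
python3 - <<'E'
from h import *
c=cam("top");cs=cam("scene")
f=lambda x,y:(344.6+x/4,139.6+y/4)
S=[onz(c,f(*p),.06)[:2] for p in((72,122),(412,62),(452,241),(108,303))]
S=np.array(S);print("screws",S.round(4),S.mean(0).round(4))
for i in range(4):
    d=S[(i+1)%4]-S[i];print(np.linalg.norm(d).round(4),np.degrees(np.arctan2(d[1],d[0])).round(2))
E=np.array([onz(c,f(*p),.06)[:2] for p in((130,170),(142,237),(378,126),(391,192))])
print("slot",E.round(4),E.mean(0).round(4))
print("handle top",onz(c,(279.4,177.6),.126).round(4),"collar",onz(c,(281.4,184),.056).round(4))
# scene: top of handle (637,304)->, collar
g=lambda x,y:(310+(x-520)/4-.4,145+(y-250)/4-.4)
print("scene top",onz(cs,g(637,305),.126).round(4),"collar",onz(cs,g(633,405),.056).round(4))
t=cv2.imread("pics/top0.png")
hsv=cv2.cvtColor(t,cv2.COLOR_BGR2HSV);m=((hsv[:,:,1]>150)&(hsv[:,:,2]>110)&(hsv[:,:,0]<35)).astype(np.uint8)
n,l,st,ce=cv2.connectedComponentsWithStats(m)
for i in range(1,n):
    if st[i,4]>200: print(st[i],ce[i],onz(c,ce[i],.03).round(3))
for u in((189,191),(234,185)):print(onz(c,u,.09).round(3))
E
```

```text
screws [[ 0.5852 -0.0199]
 [ 0.6111 -0.1878]
 [ 0.5225 -0.2017]
 [ 0.4968 -0.0336]] [ 0.5539 -0.1108]
0.1699 -81.23
0.0897 -171.09
0.1701 98.68
0.0895 8.84
slot [[ 0.561  -0.047 ]
 [ 0.5282 -0.0514]
 [ 0.5798 -0.1691]
 [ 0.5471 -0.1735]] [ 0.554  -0.1102]
handle top [0.5629 0.138  0.126 ] collar [0.5624 0.1379 0.056 ]
scene top [0.5629 0.1373 0.126 ] collar [0.5645 0.134  0.056 ]
[    0     0   134   129 11096] [63.15447008 59.01739366] [0.837 0.582 0.03 ]
[256 117  27  29 445] [268.82247191 131.01797753] [0.675 0.162 0.03 ]
[254 239  28  28 572] [267.42832168 252.14335664] [0.433 0.169 0.03 ]
[557 275  29  47 486] [571.25720165 298.91152263] [ 0.325 -0.424  0.03 ]
[0.548 0.308 0.09 ]
[0.557 0.224 0.09 ]
```

Two views agree on the probe axis at (0.563, 0.138). The box screws form a 170×90 mm rectangle as they should, giving its centre as (0.554, −0.111) and yaw 8.8°. Moving over the probe, jaws along the slot direction.

Request:
{"api": "send_rows", "payload": {
  "plan": [
    {"rz":0.096},
    {"rz":0.096},
    {"tx":-0.041,"ty":-0.0246,"claw":0.3},
    {"tx":-0.041,"ty":-0.0246,"claw":0.3},
    {"tx":-0.041,"ty":-0.0246,"claw":0.3},
    {"tx":-0.041,"ty":-0.0246,"claw":0.3},
    {"tx":-0.041,"ty":-0.0246,"claw":0.3},
    {"tx":-0.041,"ty":-0.0246,"claw":0.3},
    {"tx":-0.041,"ty":-0.0246,"claw":0.3},
    {"tx":-0.041,"ty":-0.0246,"claw":0.3},
    {"tx":-0.041,"ty":-0.0246,"claw":0.3},
    {"tx":-0.041,"ty":-0.0246,"claw":0.3},
    {"tx":-0.041,"ty":-0.0246,"claw":0.3},
    {"tx":-0.041,"ty":-0.0246,"claw":0.3},
    {"tx":-0.041,"ty":-0.0246,"claw":0.3},
    {"tx":-0.041,"ty":-0.0246,"claw":0.3},
    {"tx":-0.041,"ty":-0.0246,"claw":0.3},
    {"tx":-0.041,"ty":-0.0246,"claw":0.3},
    {"tx":-0.041,"ty":-0.0246,"claw":0.3},
    {"tx":-0.041,"ty":-0.0246,"claw":0.3}
  ],
  "squeeze": 30
}}

```text
$.plan[0]: bad value
```

```bash
cat >> h.py <<'E'
def need(p):
    st=status.state();R=np.array(st["orientation"]);d=R.T@(np.array(p)-st["eef_pos"])
    print("t",round(st["time"],2),"pos",st["eef_pos"].round(4),"th",np.degrees(np.arctan2(R[1,0],R[0,0])).round(2),"z",R[:,2].round(4),"F",st["ft_force"].round(2),"w",round(st["grip_width"],4),"need",d.round(4))
E
python3 - <<'E'
from h import *
need([.5628,.1378,.103])
im,c=snap("wrist","w1.png")
print([proj(c,p).round(1) for p in([.5628,.1378,.126],[.5628,.1378,.056])])
print(c[2])
E
```

```text
t 0.1 pos [ 0.2371 -0.6582  0.2098] th -70.19 z [-3.e-04  1.e-03 -1.e+00] F [-1.   -0.14 -0.22] w 0.0911 need [-0.6384 -0.5762  0.1075]
[array([-4709.3, -4107.2]), array([-1671.2, -1570.9])]
[ 0.31613127 -0.63062989  0.38478578]
```

View pics/w1.png

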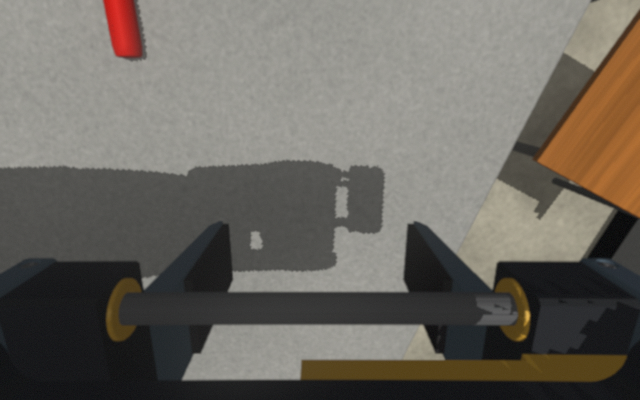

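The call was refused because each row needs every field. The picture is just the start pose, with empty table and the fingers. Resending with full rows.

Request:
{"api": "send_rows", "payload": {
  "plan": [
    {"tx":0,"ty":0,"tz":0,"rx":0,"ry":0,"rz":0.096,"claw":0.3},
    {"tx":0,"ty":0,"tz":0,"rx":0,"ry":0,"rz":0.096,"claw":0.3},
    {"tx":-0.041,"ty":-0.0246,"tz":0,"rx":0,"ry":0,"rz":0,"claw":0.3},
    {"tx":-0.041,"ty":-0.0246,"tz":0,"rx":0,"ry":0,"rz":0,"claw":0.3},
    {"tx":-0.041,"ty":-0.0246,"tz":0,"rx":0,"ry":0,"rz":0,"claw":0.3},
    {"tx":-0.041,"ty":-0.0246,"tz":0,"rx":0,"ry":0,"rz":0,"claw":0.3},
    {"tx":-0.041,"ty":-0.0246,"tz":0,"rx":0,"ry":0,"rz":0,"claw":0.3},
    {"tx":-0.041,"ty":-0.0246,"tz":0,"rx":0,"ry":0,"rz":0,"claw":0.3},
    {"tx":-0.041,"ty":-0.0246,"tz":0,"rx":0,"ry":0,"rz":0,"claw":0.3},
    {"tx":-0.041,"ty":-0.0246,"tz":0,"rx":0,"ry":0,"rz":0,"claw":0.3},
    {"tx":-0.041,"ty":-0.0246,"tz":0,"rx":0,"ry":0,"rz":0,"claw":0.3},
    {"tx":-0.041,"ty":-0.0246,"tz":0,"rx":0,"ry":0,"rz":0,"claw":0.3},
    {"tx":-0.041,"ty":-0.0246,"tz":0,"rx":0,"ry":0,"rz":0,"claw":0.3},
    {"tx":-0.041,"ty":-0.0246,"tz":0,"rx":0,"ry":0,"rz":0,"claw":0.3},
    {"tx":-0.041,"ty":-0.0246,"tz":0,"rx":0,"ry":0,"rz":0,"claw":0.3},
    {"tx":-0.041,"ty":-0.0246,"tz":0,"rx":0,"ry":0,"rz":0,"claw":0.3},
    {"tx":-0.041,"ty":-0.0246,"tz":0,"rx":0,"ry":0,"rz":0,"claw":0.3},
    {"tx":-0.041,"ty":-0.0246,"tz":0,"rx":0,"ry":0,"rz":0,"claw":0.3},
    {"tx":-0.041,"ty":-0.0246,"tz":0,"rx":0,"ry":0,"rz":0,"claw":0.3},
    {"tx":-0.041,"ty":-0.0246,"tz":0,"rx":0,"ry":0,"rz":0,"claw":0.3}
  ],
  "squeeze": 30
}}

```text
time: 2.65
eef_pos: [0.5621, 0.1401, 0.2104]
orientation: [[0.153, -0.988, -0.0], [-0.988, -0.153, -0.0], [0.0, 0.0, -1.0]]
ft_force: [0.2, -0.8, 0.9]
grip_width: 0.0638
```

```bash
python3 - <<'E'
from h import *
need([.5628,.1378,.103])
im,c=snap("wrist","w2.png")
print([proj(c,p).round(1) for p in([.5628,.1378,.126],[.5628,.1378,.056])])
E
```

```text
t 2.65 pos [0.5621 0.1401 0.2104] th -81.18 z [-1.e-04 -1.e-04 -1.e+00] F [ 0.24 -0.8   0.94] w 0.0638 need [ 0.0024 -0.0003  0.1074]
[array([319.8, 200.4]), array([319.4, 177.8])]
```

View pics/w2.png

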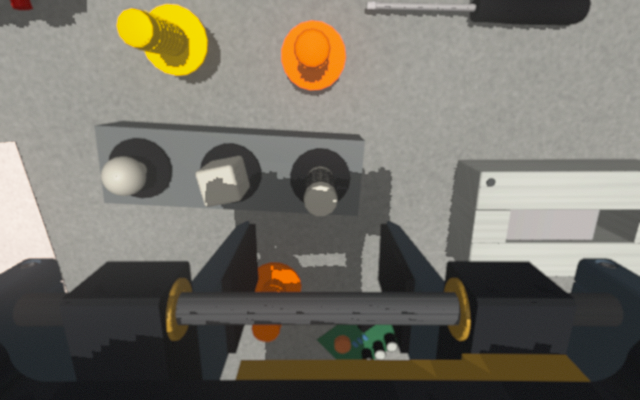

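The handle top shows at (321,200), against a predicted (320,200), so the position holds. Descending and gripping.

Request:
{"api": "send_rows", "payload": {
  "plan": [
    {"tx":0.0024,"ty":0,"tz":0.02,"rx":0,"ry":0,"rz":0,"claw":0.3},
    {"tx":0,"ty":0,"tz":0.03,"rx":0,"ry":0,"rz":0,"claw":0.3},
    {"tx":0,"ty":0,"tz":0.03,"rx":0,"ry":0,"rz":0,"claw":0.3},
    {"tx":0,"ty":0,"tz":0.02,"rx":0,"ry":0,"rz":0,"claw":0.3},
    {"tx":0,"ty":0,"tz":0.0154,"rx":0,"ry":0,"rz":0,"claw":0.3},
    {"tx":0,"ty":0,"tz":0,"rx":0,"ry":0,"rz":0,"claw":0.3},
    {"tx":0,"ty":0,"tz":0,"rx":0,"ry":0,"rz":0,"claw":1},
    {"tx":0,"ty":0,"tz":0,"rx":0,"ry":0,"rz":0,"claw":1},
    {"tx":0,"ty":0,"tz":0,"rx":0,"ry":0,"rz":0,"claw":1},
    {"tx":0,"ty":0,"tz":0,"rx":0,"ry":0,"rz":0,"claw":1},
    {"tx":0,"ty":0,"tz":0,"rx":0,"ry":0,"rz":0,"claw":1},
    {"tx":0,"ty":0,"tz":0,"rx":0,"ry":0,"rz":0,"claw":1}
  ],
  "squeeze": 30
}}

```text
time: 4.2
eef_pos: [0.5622, 0.1362, 0.0951]
orientation: [[0.153, -0.988, 0.0], [-0.988, -0.153, 0.0], [-0.0, -0.0, -1.0]]
ft_force: [-0.4, 0.5, 1.1]
grip_width: 0.0252
```

```bash
python3 - <<'E'
from h import *
need([.5628,.1378,.095])
E
```

```text
t 4.2 pos [0.5622 0.1362 0.0951] th -81.18 z [ 1.e-04  0.e+00 -1.e+00] F [-0.35  0.45  1.14] w 0.0252 need [-0.0015 -0.0008  0.0001]
```

Gripped at 25 mm opening. Lifting straight up, then crossing over the set-down point.

Request:
{"api": "send_rows", "payload": {
  "plan": [
    {"tx":0,"ty":0,"tz":-0.01,"rx":0,"ry":0,"rz":0,"claw":1},
    {"tx":0,"ty":0,"tz":-0.02,"rx":0,"ry":0,"rz":0,"claw":1},
    {"tx":0,"ty":0,"tz":-0.025,"rx":0,"ry":0,"rz":0,"claw":1},
    {"tx":0,"ty":0,"tz":-0.025,"rx":0,"ry":0,"rz":0,"claw":1},
    {"tx":0,"ty":0,"tz":-0.02,"rx":0,"ry":0,"rz":0,"claw":1},
    {"tx":0,"ty":0,"tz":-0.01,"rx":0,"ry":0,"rz":0,"claw":1},
    {"tx":0.0156,"ty":0.0035,"tz":0,"rx":0,"ry":0,"rz":0,"claw":1},
    {"tx":0.0312,"ty":0.0071,"tz":0,"rx":0,"ry":0,"rz":0,"claw":1},
    {"tx":0.0312,"ty":0.0071,"tz":0,"rx":0,"ry":0,"rz":0,"claw":1},
    {"tx":0.0312,"ty":0.0071,"tz":0,"rx":0,"ry":0,"rz":0,"claw":1},
    {"tx":0.0312,"ty":0.0071,"tz":0,"rx":0,"ry":0,"rz":0,"claw":1},
    {"tx":0.0312,"ty":0.0071,"tz":0,"rx":0,"ry":0,"rz":0,"claw":1},
    {"tx":0.0312,"ty":0.0071,"tz":0,"rx":0,"ry":0,"rz":0,"claw":1},
    {"tx":0,"ty":0,"tz":0,"rx":0,"ry":0,"rz":0,"claw":1},
    {"tx":0,"ty":0,"tz":0,"rx":0,"ry":0,"rz":0,"claw":1}
  ]
}}

```text
time: 6.08
eef_pos: [0.5471, -0.0715, 0.2044]
orientation: [[0.153, -0.988, -0.001], [-0.988, -0.153, 0.0], [-0.0, 0.001, -1.0]]
ft_force: [1.1, -0.1, -1.2]
grip_width: 0.0253
```

```bash
python3 - <<'E'
from h import *
need([.5478,-.0713,.137])
im,c=snap("scene","s3.png")
p=status.state()["eef_pos"]
print([proj(c,p+np.array([0,0,d])).round(1) for d in(-.085,-.045,.031)])
cv2.imwrite("pics/s3c.png",cv2.resize(im[90:330,180:400,::-1],None,fx=2.4,fy=2.4,interpolation=cv2.INTER_CUBIC))
E
```

```text
t 6.08 pos [ 0.5471 -0.0715  0.2044] th -81.23 z [-1.1e-03  3.0e-04 -1.0e+00] F [ 1.12 -0.13 -1.2 ] w 0.0253 need [-0.     -0.0008  0.0674]
[array([269.9, 216.1]), array([268.4, 201.5]), array([265.2, 171.3])]
```

View pics/s3c.png

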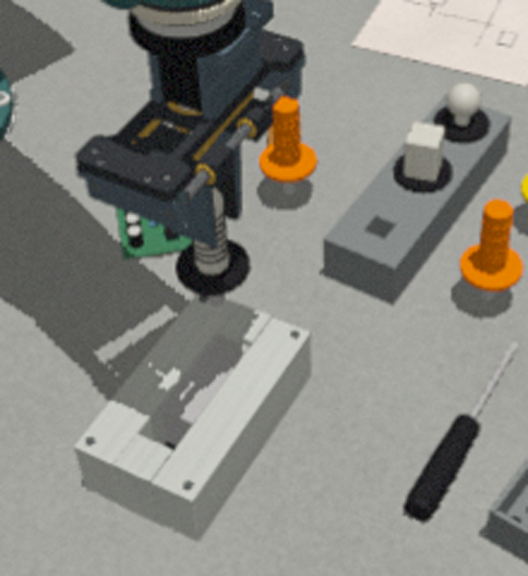

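Probe is held upright over the box: collar at full-image (268.8,200), predicted (268.4,201.5). The rack hole it left is empty and the other two are in place. Lowering towards the slot floor.

Request:
{"api": "send_rows", "payload": {
  "plan": [
    {"tx":0,"ty":-0.0008,"tz":0.015,"rx":0,"ry":0,"rz":0,"claw":1},
    {"tx":0,"ty":0,"tz":0.02,"rx":0,"ry":0,"rz":0,"claw":1},
    {"tx":0,"ty":0,"tz":0.015,"rx":0,"ry":0,"rz":0,"claw":1},
    {"tx":0,"ty":0,"tz":0.01,"rx":0,"ry":0,"rz":0,"claw":1},
    {"tx":0,"ty":0,"tz":0.003,"rx":0,"ry":0,"rz":0,"claw":1},
    {"tx":0,"ty":0,"tz":0.0,"rx":0,"ry":0,"rz":0,"claw":1},
    {"tx":0,"ty":0,"tz":0.0,"rx":0,"ry":0,"rz":0,"claw":1}
  ]
}}

```text
time: 7.0
eef_pos: [0.5488, -0.0712, 0.1426]
orientation: [[0.153, -0.988, 0.001], [-0.988, -0.153, -0.0], [0.0, -0.001, -1.0]]
ft_force: [0.1, 0.4, -2.2]
grip_width: 0.0253
```

```bash
python3 - <<'E'
from h import *
need([.5478,-.0713,.137])
im,c=snap("scene","s4.png")
p=status.state()["eef_pos"]
print([proj(c,p+np.array([0,0,d])).round(1) for d in(-.085,-.045,.031)])
cv2.imwrite("pics/s4c.png",cv2.resize(im[150:310,190:330,::-1],None,fx=3.6,fy=3.6,interpolation=cv2.INTER_CUBIC))
E
```

```text
t 7.0 pos [ 0.5488 -0.0712  0.1426] th -81.19 z [ 9.e-04 -2.e-04 -1.e+00] F [ 0.1   0.39 -2.18] w 0.0253 need [-0.0001  0.001   0.0056]
[array([272.7, 237.4]), array([271.3, 224.1]), array([268.4, 196.6])]
```

View pics/s4c.png

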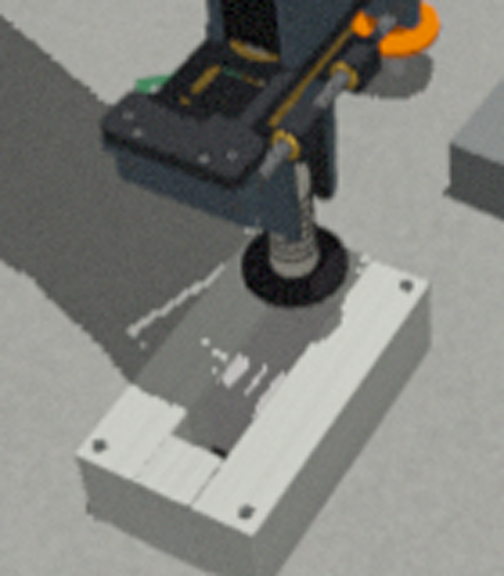

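The collar is at (272,223.6), predicted (271.3,224), over the slot's far end. Feeling down in small steps.

Request:
{"api": "send_rows", "payload": {
  "plan": [
    {"tx":0,"ty":0,"tz":0.002,"rx":0,"ry":0,"rz":0,"claw":1},
    {"tx":0,"ty":0,"tz":0.0015,"rx":0,"ry":0,"rz":0,"claw":1},
    {"tx":0,"ty":0,"tz":0.001,"rx":0,"ry":0,"rz":0,"claw":1},
    {"tx":0,"ty":0,"tz":0.0,"rx":0,"ry":0,"rz":0,"claw":1}
  ]
}}

```text
time: 7.55
eef_pos: [0.5484, -0.0712, 0.1374]
orientation: [[0.153, -0.988, -0.0], [-0.988, -0.153, 0.0], [-0.0, 0.0, -1.0]]
ft_force: [-0.3, -0.5, -1.7]
grip_width: 0.0251
```

Request:
{"api": "send_rows", "payload": {
  "plan": [
    {"tx":0,"ty":0,"tz":0.001,"rx":0,"ry":0,"rz":0,"claw":1},
    {"tx":0,"ty":0,"tz":0.0,"rx":0,"ry":0,"rz":0,"claw":1}
  ]
}}

```text
time: 7.8
eef_pos: [0.5485, -0.0712, 0.1365]
orientation: [[0.153, -0.988, 0.0], [-0.988, -0.153, -0.0], [0.0, -0.0, -1.0]]
ft_force: [0.0, -0.7, -1.4]
grip_width: 0.0252
```

Request:
{"api": "send_rows", "payload": {
  "plan": [
    {"tx":0,"ty":0,"tz":0.001,"rx":0,"ry":0,"rz":0,"claw":1},
    {"tx":0,"ty":0,"tz":0.0,"rx":0,"ry":0,"rz":0,"claw":1}
  ]
}}

```text
time: 8.05
eef_pos: [0.549, -0.0712, 0.1361]
orientation: [[0.153, -0.988, 0.001], [-0.988, -0.153, -0.0], [0.0, -0.001, -1.0]]
ft_force: [-1.7, -0.9, 6.0]
grip_width: 0.0254
```

Contact at 6–7 N, with TCP z 0.136 against 0.137 predicted. Sliding the first part towards the well.

Request:
{"api": "send_rows", "payload": {
  "plan": [
    {"tx":0.003,"ty":0,"tz":0.0002,"rx":0,"ry":0,"rz":0,"claw":1},
    {"tx":0.004,"ty":0,"tz":0,"rx":0,"ry":0,"rz":0,"claw":1},
    {"tx":0.004,"ty":0,"tz":0,"rx":0,"ry":0,"rz":0,"claw":1},
    {"tx":0.004,"ty":0,"tz":0,"rx":0,"ry":0,"rz":0,"claw":1}
  ]
}}

```text
time: 8.55
eef_pos: [0.5512, -0.0855, 0.136]
orientation: [[0.153, -0.988, 0.001], [-0.988, -0.153, 0.001], [-0.001, -0.001, -1.0]]
ft_force: [-1.0, 6.4, 8.3]
grip_width: 0.0254
```

Request:
{"api": "send_rows", "payload": {
  "plan": [
    {"tx":0.005,"ty":0,"tz":0,"rx":0,"ry":0,"rz":0,"claw":1},
    {"tx":0.005,"ty":0,"tz":0,"rx":0,"ry":0,"rz":0,"claw":1},
    {"tx":0.005,"ty":0,"tz":0,"rx":0,"ry":0,"rz":0,"claw":1},
    {"tx":0.005,"ty":0,"tz":0,"rx":0,"ry":0,"rz":0,"claw":1}
  ]
}}

```text
time: 9.05
eef_pos: [0.5542, -0.1053, 0.136]
orientation: [[0.153, -0.988, 0.001], [-0.988, -0.153, 0.001], [-0.001, -0.001, -1.0]]
ft_force: [-1.1, 7.7, 7.9]
grip_width: 0.0255
```

Request:
{"api": "send_rows", "payload": {
  "plan": [
    {"tx":0.005,"ty":0,"tz":0,"rx":0,"ry":0,"rz":0,"claw":1},
    {"tx":0.005,"ty":0,"tz":0,"rx":0,"ry":0,"rz":0,"claw":1},
    {"tx":0.005,"ty":0,"tz":0,"rx":0,"ry":0,"rz":0,"claw":1},
    {"tx":0.005,"ty":0,"tz":0,"rx":0,"ry":0,"rz":0,"claw":1},
    {"tx":0.005,"ty":0,"tz":0,"rx":0,"ry":0,"rz":0,"claw":1}
  ]
}}

```text
time: 9.68
eef_pos: [0.558, -0.13, 0.1359]
orientation: [[0.153, -0.988, 0.001], [-0.988, -0.153, 0.001], [-0.001, -0.001, -1.0]]
ft_force: [-1.8, 6.8, 8.1]
grip_width: 0.0254
```

Request:
{"api": "send_rows", "payload": {
  "plan": [
    {"tx":0.005,"ty":0,"tz":0,"rx":0,"ry":0,"rz":0,"claw":1},
    {"tx":0.005,"ty":0,"tz":0,"rx":0,"ry":0,"rz":0,"claw":1},
    {"tx":0.005,"ty":-0.0,"tz":0,"rx":0,"ry":0,"rz":0,"claw":1},
    {"tx":0.005,"ty":0,"tz":0,"rx":0,"ry":0,"rz":0,"claw":1},
    {"tx":0.005,"ty":0,"tz":0,"rx":0,"ry":0,"rz":0,"claw":1},
    {"tx":0.001,"ty":0,"tz":0,"rx":0,"ry":0,"rz":0,"claw":1},
    {"tx":0,"ty":0,"tz":0,"rx":0,"ry":0,"rz":0,"claw":1}
  ]
}}

```text
time: 10.55
eef_pos: [0.5616, -0.1562, 0.1352]
orientation: [[0.153, -0.988, -0.0], [-0.988, -0.153, 0.0], [-0.0, 0.0, -1.0]]
ft_force: [0.4, -0.0, -1.2]
grip_width: 0.0254
```

```bash
python3 - <<'E'
from h import *
need([.5608,-.1553,.105])
im,c=snap("scene","s5.png")
p=status.state()["eef_pos"]
print([proj(c,p+np.array([0,0,d])).round(1) for d in(-.085,-.045,.031)])
cv2.imwrite("pics/s5c.png",cv2.resize(im[150:310,190:330,::-1],None,fx=3.6,fy=3.6,interpolation=cv2.INTER_CUBIC))
E
```

```text
t 10.55 pos [ 0.5616 -0.1562  0.1352] th -81.2 z [-1.e-04  1.e-04 -1.e+00] F [ 0.41 -0.04 -1.15] w 0.0254 need [-0.001   0.0006  0.0302]
[array([249.6, 270.5]), array([247.4, 257.6]), array([242.9, 230.8])]
```

View pics/s5c.png

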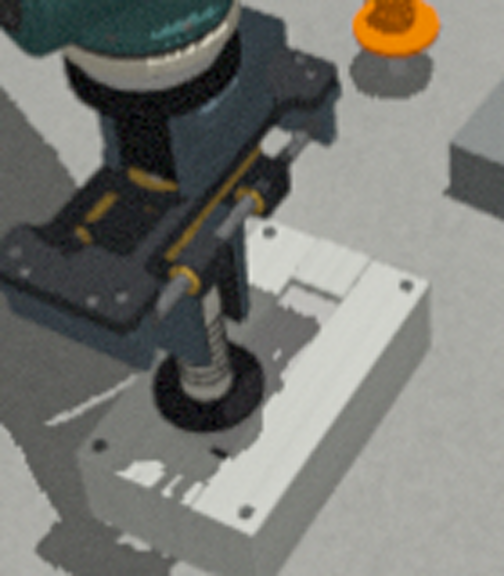

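Force fell to zero past the floor's edge, and the picture shows the collar over the well end at crop (208,390). Lowering into the well.

Request:
{"api": "send_rows", "payload": {
  "plan": [
    {"tx":-0.001,"ty":0,"tz":0.003,"rx":0,"ry":0,"rz":0,"claw":1},
    {"tx":0,"ty":0,"tz":0.005,"rx":0,"ry":0,"rz":0,"claw":1},
    {"tx":0,"ty":0,"tz":0.005,"rx":0,"ry":0,"rz":0,"claw":1},
    {"tx":0,"ty":0,"tz":0,"rx":0,"ry":0,"rz":0,"claw":1}
  ]
}}

```text
time: 11.1
eef_pos: [0.5611, -0.155, 0.1217]
orientation: [[0.153, -0.988, -0.001], [-0.988, -0.153, 0.0], [-0.0, 0.001, -1.0]]
ft_force: [-0.5, 0.3, -1.8]
grip_width: 0.0254
```

Request:
{"api": "send_rows", "payload": {
  "plan": [
    {"tx":0,"ty":0,"tz":0.005,"rx":0,"ry":0,"rz":0,"claw":1},
    {"tx":0,"ty":0,"tz":0.005,"rx":0,"ry":0,"rz":0,"claw":1},
    {"tx":0,"ty":0,"tz":0.004,"rx":0,"ry":0,"rz":0,"claw":1},
    {"tx":0,"ty":0,"tz":0.002,"rx":0,"ry":0,"rz":0,"claw":1},
    {"tx":0,"ty":0,"tz":0,"rx":0,"ry":0,"rz":0,"claw":1}
  ]
}}

```text
time: 11.72
eef_pos: [0.5614, -0.1552, 0.1062]
orientation: [[0.153, -0.988, -0.0], [-0.988, -0.153, 0.0], [-0.0, 0.0, -1.0]]
ft_force: [-0.6, 0.2, -1.0]
grip_width: 0.0254
```

Request:
{"api": "send_rows", "payload": {
  "plan": [
    {"tx":0,"ty":0,"tz":0.001,"rx":0,"ry":0,"rz":0,"claw":1},
    {"tx":0,"ty":0,"tz":0,"rx":0,"ry":0,"rz":0,"claw":1}
  ]
}}

```text
time: 11.98
eef_pos: [0.5615, -0.1552, 0.1054]
orientation: [[0.153, -0.988, 0.0], [-0.988, -0.153, -0.0], [0.0, -0.0, -1.0]]
ft_force: [0.5, 1.2, -1.8]
grip_width: 0.0255
```

Request:
{"api": "send_rows", "payload": {
  "plan": [
    {"tx":0,"ty":0,"tz":0.001,"rx":0,"ry":0,"rz":0,"claw":1},
    {"tx":0,"ty":0,"tz":0,"rx":0,"ry":0,"rz":0,"claw":1}
  ]
}}

```text
time: 12.22
eef_pos: [0.5617, -0.1551, 0.1048]
orientation: [[0.153, -0.988, 0.0], [-0.988, -0.153, 0.0], [0.0, -0.0, -1.0]]
ft_force: [-1.6, 1.0, 4.1]
grip_width: 0.0256
```

The collar is seated: contact at TCP z 0.1048 against an expected 0.1045. Releasing, then retreating straight up.

Request:
{"api": "send_rows", "payload": {
  "plan": [
    {"tx":0,"ty":0,"tz":0,"rx":0,"ry":0,"rz":0,"claw":0.65},
    {"tx":0,"ty":0,"tz":0,"rx":0,"ry":0,"rz":0,"claw":0.55},
    {"tx":0,"ty":0,"tz":0,"rx":0,"ry":0,"rz":0,"claw":0.4},
    {"tx":0,"ty":0,"tz":0,"rx":0,"ry":0,"rz":0,"claw":0.3},
    {"tx":0,"ty":0,"tz":0,"rx":0,"ry":0,"rz":0,"claw":0.3},
    {"tx":0,"ty":0,"tz":-0.01,"rx":0,"ry":0,"rz":0,"claw":0.3},
    {"tx":0,"ty":0,"tz":-0.02,"rx":0,"ry":0,"rz":0,"claw":0.3},
    {"tx":0,"ty":0,"tz":-0.03,"rx":0,"ry":0,"rz":0,"claw":0.3},
    {"tx":0,"ty":0,"tz":-0.03,"rx":0,"ry":0,"rz":0,"claw":0.3},
    {"tx":0,"ty":0,"tz":-0.03,"rx":0,"ry":0,"rz":0,"claw":0.3},
    {"tx":0,"ty":0,"tz":-0.02,"rx":0,"ry":0,"rz":0,"claw":0.3},
    {"tx":0,"ty":0,"tz":0,"rx":0,"ry":0,"rz":0,"claw":0.3}
  ]
}}

```text
time: 13.72
eef_pos: [0.5622, -0.1554, 0.2462]
orientation: [[0.153, -0.988, 0.003], [-0.988, -0.153, -0.001], [0.001, -0.003, -1.0]]
ft_force: [0.2, -1.5, 0.1]
grip_width: 0.0638
```

```bash
python3 - <<'E'
from h import *
need([.5608,-.1553,.105])
im,c=snap("scene","s6.png")
print([proj(c,[.5608,-.1553,d]).round(1) for d in(.066,.136)])
cv2.imwrite("pics/s6c.png",cv2.resize(im[100:310,190:410,::-1],None,fx=2.8,fy=2.8,interpolation=cv2.INTER_CUBIC))
E
```

```text
t 13.72 pos [ 0.5622 -0.1554  0.2462] th -81.19 z [ 2.9e-03 -9.0e-04 -1.0e+00] F [ 0.16 -1.51  0.06] w 0.0638 need [-0.0005  0.0018  0.1412]
[array([248.8, 265.1]), array([244.8, 241.4])]
```

View pics/s6c.png

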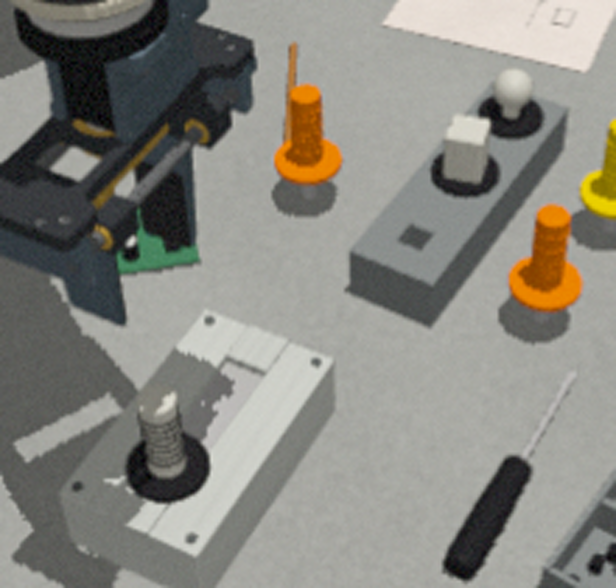

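The probe stands upright in the well. Its collar is at full-image (250,266) and handle top at (246,243), within 2 px of the seated prediction. The other two probes are still in the rack and the gripper is clear. Handing in.

```bash
python3 -c "
from h import *
print(workorder.hand_in())"
```

```text
the job is handed in; nothing more can be done
None
```

The tall ribbed probe is standing upright in the well, collar flat on the box, and the job is handed in at about 13.8 s of the 45 s allowed.

- **What I did:** I lifted it from the rack and set its tip down in the slot at about y = +40, with contact felt at 6 N. I slid it to the well under about 8 N of downward force. That force vanished past the edge of the slot floor. I then lowered it into the well until the collar touched at 4 N, let go, and moved the gripper straight up and clear.
- **The drop:** I lowered the probe into the well in the grip rather than letting it fall freely.
- **Last checks:** In the final picture the collar and handle top are within about 2 px of where a seated, upright probe should appear. The square and ball probes are still in the rack, and the look-alikes are where they were.
- **What disagreed or failed:** My first move call was refused because its rows lacked some fields; nothing moved. In one view the lifted tip looked about 2 px (roughly 3 mm) off its predicted spot. That is well within the slot's 10 mm clearance, and later views gave no sign of it.

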